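Change the grinder over to the orange recipe

TASK

Change the coffee grinder over to the recipe marked by the orange dot. First push the bean hopper's slide gate fully shut, so that no beans lie between the burrs while they move; then pull the grind selector knob up against its spring, turn its red pointer to the orange dot and let the knob snap fully down into the notch there. The dots are only a rough guide since new burrs were fitted, so feel for the notch; never strain the knob against its notches or its stop, do not bump the glass hopper, and leave the other things on the bar where they are.

Things in the scene. Friction and masses are not known exactly. Their poses are not given: they have to be found in the camera images.
- grinder: low white coffee grinder, 210 (x) x 270 (y) mm, steel deck 110 mm above the worktop, fixed. Origin: centre of its underside; its front (-x) faces the robot, y left, z up. On the deck: the glass hopper (rear left), the gate's tab (front left) and the selector (front right, axis at (-35, -65) mm)
- hopper: glass canister of beans, the hopper, 95 mm across, fixed upright on the grinder, axis at (52, 80) mm in the grinder's frame; origin at its underside, 140 mm above the worktop; with its lid it reaches 324 mm above the worktop
- gate (a joint): slide of the hopper's bean gate: 0 = open (drawn out to the front), 0.030 m = fully shut against its stop; shutting moves it along the grinder's +x (away from its front); it stays where it is left; friction about 3 N
- gate_tab (a point): centre of the front face of the gate's upright black thumb tab with a metal cap: 34 mm wide along the grinder's y, 7 mm thick, reaching from 7 to 38 mm above the deck (this point: 25 mm above it). Push it along the grinder's +x. When shut it still stands 66 mm in front of the hopper's glass, room for a gripper body that is narrow along the grinder's x
- selector_knob: grind selector: black fluted grip, an upright cylinder 36 mm in diameter, 36 mm high, on a skirt 79 mm across with a red pointer. The frame turns and lifts with it: -x points along the pointer; origin on the axis, 3 mm above the deck when down. It turns about 80 degrees either way of rest and lifts 11 mm to a hard stop. A spring pulls it down: about 8 N when down, 12 N right up
- knob_grip (a point): point on the selector's axis at a good height to hold the grip: 24 mm above the top of the skirt, 12 mm below the top of the grip, 45 mm above the deck when down. It rises with the knob. A detent pin under the knob stands in a slot 6.5 mm deep: raise the knob 7 to 10 mm to clear it. Straining pin against slot, or knob against its stop, with over 25 N is a fault
- pointer_tip (a point): outer tip of the red pointer on the knob's skirt, 44.5 mm from the axis; 19.5 mm above the deck when the knob is down in a slot, 26 mm when the pin rides on the flat land between slots, where the knob does not fall. Over a notch it drops all the way. A notch has about 1.6 degrees of free play either way and no lead-in
- selector_axis (a point): fixed point on the selector's axis at the deck. Slots of the hidden index ring round it: a rest slot, where the knob starts (18 degrees of free play either way), and one notch 62 degrees either side of the rest slot's middle. New burrs were fitted after the dots were stuck on: the ring stands turned against dots and grinder by up to 18 degrees either way
- orange_dot: the orange sticker dot, 12 mm across, 1 mm thick, stuck on the flat black dial round the selector, 51 mm from the selector's axis; origin at the centre of its underside. The two dots stand 62 degrees either side of the dial's front (the grinder's -x), each roughly at a notch; the orange notch lies within 18 degrees of the orange dot, the rest slot never reaches within 25 degrees of it
- blue_dot: the blue sticker dot, 12 mm across, 1 mm thick, stuck on the flat black dial round the selector, 51 mm from the selector's axis; origin at the centre of its underside
- dosing_cup: loose steel dosing cup, 54 mm across, 69 mm high, left of the grinder; bystander, origin at its underside
- tamper: loose tamper, steel foot 58 mm across, wooden grip, 86 mm high, left of the grinder; bystander
- tasting_cup: loose white stoneware cup, 68 mm across, 62 mm high, behind on the left; bystander
- brush: loose wooden counter brush, 176 x 39 x 14 mm, lying right of the grinder; bystander
- spoon: loose cupping spoon, 164 mm long, lying along the front edge left of the grinder; bystander

How it is judged:
By the outcome, as a careful person would: the job done as asked, in the order asked, and still so for the second after the job is handed in, with the robot touching nothing.
It also fails if it takes over 61 s, if anything falls off the work surface, if the arm or the gripper's body presses on something with over 40 N, if the wrist force passes 120 N, or if a joint passes its speed limit or range.

ROBOT

A 6-joint arm with a two-finger parallel gripper is mounted at the origin on a cart in front of the work surface, level with it; the furniture and walls round the work are solid. World frame = base frame: x ahead of the robot, y to its left, z up, the work surface at z = 0. Lengths are in mm, angles in rad, forces in N, time in s.
With the tool pointing down it reaches from about 325 to 875 mm from the base axis. Payload 4.4 kg.
Tool frame: the origin (TCP) lies on the centre line of the jaws, within the pads' length; the fingertips stand ahead of it and the grasp point (between the pads) lies 6 mm ahead of it (ctrl.tcp_to_tips is the z of the fingertips in the tool frame, in mm); z points along the fingers, y is the line along which they close (so a half turn about z gives the same grasp; the last joint's range is limited). The gripper opens to 85 mm and grips with 20 to 120 N. Pads are 22 mm wide; open, the fingers measure 114 mm over their backs; the gripper's body (76 mm by 85 mm) begins 54 mm behind the grasp point. The pads swing forward as they close: fully open they stand 13 mm farther back than shut.
Start: joints at [1.2, 0.207, 1.542, -0, 1.393, -0.15], TCP at [125.941, 561.041, 256.282] pointing down, gripper open.
Joint ranges: [-2.73, 2.73], [-0.86, 2.22], [0.23, 2.46], [-1.11, 4.25], [0.08, 2.63], [-2.82, 2.82]. Speed limits (rad/s): [2.79, 2.79, 3.14, 3.14, 3.14, 3.14].

INTERFACE

Orientations are given as a 3x3 rotation matrix whose columns are the frame's x, y, z axes.
In Python, from plant import ctrl, sensors, optics gives the robot as it stands. Calls block until the motion is done:
- ctrl.move_ptp(position, orientation): joint-space move of the TCP to a pose.
- ctrl.move_l(position, rot=None, vel=150, threshold=None): straight line of the TCP; rot=None keeps the orientation; vel is the mean speed in mm/s. With threshold (N) it stops when the force on the tool has changed by that much, and returns True; else False.
- ctrl.set_joints(angles): joint-space move.
- ctrl.gripper_to(opening, force=None): finger opening in mm; force is the grip in N (None keeps the last); returns when the fingers have stopped.
- ctrl.hold(seconds).
- ctrl.solve_ik(position, orientation): joint angles nearest the present ones, or None.
- sensors.read_state(): the state.
- optics.grab_frame(name): name is "side" or "top" or "wrist"; returns (picture, depth): 384x512x3 uint8, red, green, blue; 384x512 float32, mm along the optical axis (not along the pixel's ray), 0 where there is no reading.
- optics.camera_params(name): a dict with "mtx" (3x3 intrinsics, pixels), "R" (3x3) and "t" (3): a world point X has camera coordinates R X + t; the wrist camera has in their place "T_tool_cam" (4x4, takes a point from camera to tool coordinates, whose origin is the TCP and whose axes are the flange's). Camera axes: x right, y down, z forward; pixel columns grow to the right and rows downward; lengths in mm; the calibration is good to about 2 mm. A picture is of the moment at which its call begins: read the wrist's pose just before it. camera_params takes no time and is no camera call.
A pose or a line that the arm cannot do raises ctrl.MotionError and nothing moves.
- ctrl.finish_job(): hands the job in; it is judged then, once.
The state is a dict: "t": time; "q": joint angles; "qvel": joint speeds; "tau": joint torques, N m; "eef_pos": TCP position; "eef_rot": TCP orientation; "force": force on the tool from outside, world axes, zero at the start; "wrist_torque": the same for the moment, N m; "grip_width": finger opening in mm; "grasp_force": force on a finger pad.
Only numpy, scipy, OpenCV 4.12 (cv2) and the standard library are available. Lean on these libraries where they do the work, as an engineer would, in place of code of your own. Each camera call takes 0.05 s, during which the arm holds its last target. There are 200 camera calls.

## Working session

There is one attempt and no reset: what is moved stays moved. The work goes in short steps, each a Python script; the robot and the scene stay as the last script left them, time stands still between calls to the robot, and variables do not carry over. Pictures are saved under pics/ and viewed, at most 10 in all, crops included, and the job is handed in when it is done.

```bash
ls; mkdir -p pics; cat > h.py <<'E'
import numpy as np, cv2
from plant import ctrl, sensors, optics
def st(): return sensors.read_state()
E
python3 - <<'E'
from h import *
ims=[]
for n in("top","side"):
    im,d=optics.grab_frame(n); p=optics.camera_params(n)
    np.savez(f"{n}0.npz",im=im,d=d,**p); cv2.imwrite(f"pics/{n}0.png",im[:,:,::-1])
    print(n,p)
print(ctrl.tcp_to_tips, st()["t"],st()["force"])
E
```

```text
pics
top {'mtx': array([[366.33681796,   0.        , 255.49889884],
       [  0.        , 366.33681796, 195.22644254],
       [  0.        ,   0.        ,   1.        ]]), 'R': array([[ 0.01890841, -0.99975626,  0.01139718],
       [-0.98660002, -0.02050483, -0.16186401],
       [ 0.16205825, -0.00818386, -0.98674726]]), 't': array([217.22746076, 524.30091839, 905.27311593])}
side {'mtx': array([[391.25829075,   0.        , 254.03379194],
       [  0.        , 391.25829075, 192.87185356],
       [  0.        ,   0.        ,   1.        ]]), 'R': array([[-0.99563092, -0.09149864, -0.0186297 ],
       [-0.0385042 ,  0.58406158, -0.8107956 ],
       [ 0.08506759, -0.80653585, -0.58503285]]), 't': array([ 529.21442287,  -24.73676505, 1330.48800353])}
25.0 0.1 [-0.11066445  0.55040165 -0.96111568]
```

View pics/top0.png

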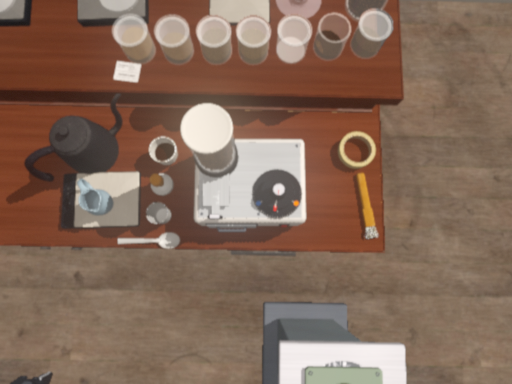

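View pics/side0.png

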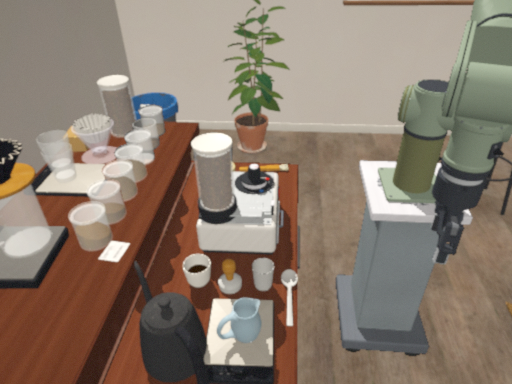

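The top view shows the grinder around (250,182), the selector at about (278,190), the orange dot at about (296,203), the blue dot at about (259,204) and the gate tab at about (212,212). The side view shows the knob at about (254,175). Next I'll enlarge both.

```bash
python3 - <<'E'
import cv2
a=cv2.imread("pics/top0.png")[130:235,185:315]; cv2.imwrite("pics/topc.png",cv2.resize(a,None,fx=5.5,fy=5.5,interpolation=cv2.INTER_CUBIC))
a=cv2.imread("pics/side0.png")[150:255,190:300]; cv2.imwrite("pics/sidec.png",cv2.resize(a,None,fx=5.5,fy=5.5,interpolation=cv2.INTER_CUBIC))
E
```

```text
(no output)
```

View pics/topc.png

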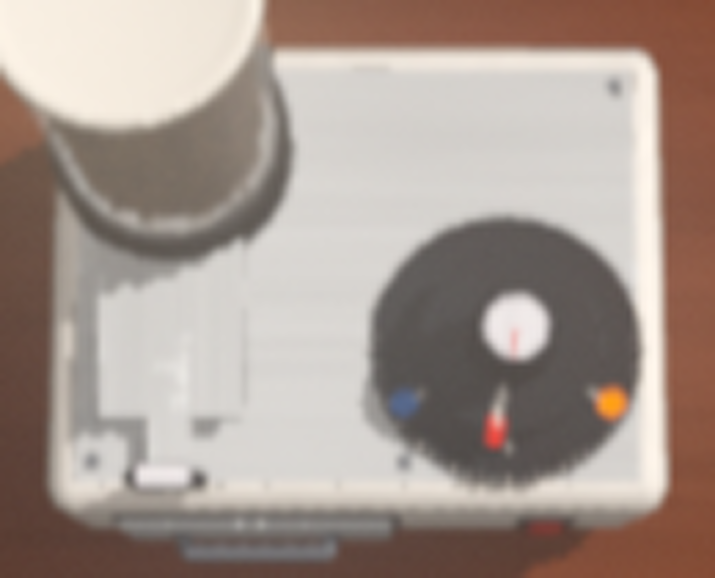

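View pics/sidec.png

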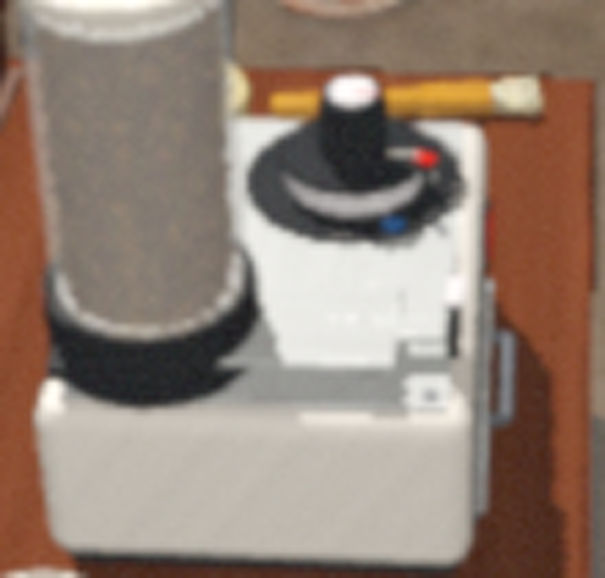

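```bash
cat >> h.py <<'E'
def ray(p,px):
    d=p["R"].T@np.linalg.inv(p["mtx"])@[px[0],px[1],1]; return -p["R"].T@p["t"],d
def tri(rs):
    A=0;b=0
    for c,d in rs:
        d=d/np.linalg.norm(d);P=np.eye(3)-np.outer(d,d);A=A+P;b=b+P@c
    X=np.linalg.solve(A,b); return X,[round(float(np.linalg.norm((np.eye(3)-np.outer(d,d)/(d@d))@(X-c))),2) for c,d in rs]
def onz(r,z): return r[0]+r[1]*(z-r[0][2])/r[1][2]
def wcam():
    s=st(); im,d=optics.grab_frame("wrist"); w=optics.camera_params("wrist")
    T=np.eye(4);T[:3,:3]=s["eef_rot"];T[:3,3]=s["eef_pos"];T=np.linalg.inv(T@w["T_tool_cam"])
    return im,d,dict(mtx=w["mtx"],R=T[:3,:3],t=T[:3,3])
E
python3 - <<'E'
from h import *
T=optics.camera_params("top");S=optics.camera_params("side")
t=lambda u,v:ray(T,(185+(u+.5)/5.5-.5,130+(v+.5)/5.5-.5))
s=lambda u,v:ray(S,(190+(u+.5)/5.5-.5,150+(v+.5)/5.5-.5))
for n,a,b in [("cap",(516,326),(352,92)),("blue",(404,403),(392,224)),("red",(494,432),(427,158)),("tab",(164,476),(456,290)),("screwFL",(91,461),(429,394))]:
    print(n,*tri([t(*a),s(*b)]))
for n,a,z in [("orange",(612,403),113),("blue",(404,403),113),("cap",(516,326),167),("tabtop",(164,476),148),("deckFR",(668,500),108),("deckFL",(52,500),108),("deckBR",(655,52),108)]: print(n,onz(t(*a),z))
print(optics.camera_params("wrist"))
E
```

```text
cap [513.99231622 177.55550686 167.95173644] [0.64, 0.64]
blue [489.40666489 221.81136922 115.12563958] [0.15, 0.15]
red [474.44895473 183.90699571 132.18402882] [1.08, 1.08]
tab [451.58451802 320.58588023 148.64516233] [0.81, 0.81]
screwFL [461.6341896  355.80144845 113.05105957] [0.29, 0.29]
orange [491.71138861 131.72209983 113.        ]
blue [489.86169949 221.77485518 113.        ]
cap [514.81423809 177.47263179 167.        ]
tabtop [452.46202313 320.63665188 148.        ]
deckFR [450.58662308 106.84563975 108.        ]
deckFL [445.27671399 372.5458735  108.        ]
deckBR [651.80467348 111.98700146 108.        ]
{'mtx': array([[335.0003265 ,   0.        , 250.95951504],
       [  0.        , 335.0003265 , 195.93433736],
       [  0.        ,   0.        ,   1.        ]]), 'T_tool_cam': array([[-1.32594600e-03, -9.52506994e-01, -3.04513824e-01,
         7.69298963e+01],
       [ 9.99998817e-01, -1.50029092e-03,  3.38550031e-04,
        -6.53662899e-01],
       [-7.79330598e-04, -3.04513015e-01,  9.52507856e-01,
        -1.18007058e+02],
       [ 0.00000000e+00,  0.00000000e+00,  0.00000000e+00,
         1.00000000e+00]])}
```

```bash
cat >> h.py <<'E'
YAW=np.radians(1.2); AX=np.array([514.5,177.4])
gx=np.array([np.cos(YAW),np.sin(YAW),0]); gy=np.array([-np.sin(YAW),np.cos(YAW),0])
def rot(deg):  # tool x along world yaw deg, tool pointing down
    a=np.radians(deg); x=np.array([np.cos(a),np.sin(a),0]); z=np.array([0,0,-1.]); return np.c_[x,np.cross(z,x),z]
G=np.array([AX[0],AX[1],0])+35*gx+65*gy
def g2w(x,y,z): return G+x*gx+y*gy+[0,0,z]
E
python3 - <<'E'
from h import *
s=st();print(s["eef_rot"].round(2),s["q"])
print("G",G,"tab y",g2w(-98.5,80,0), (np.array([452,320.6,0])-G)@gx,(np.array([452,320.6,0])-G)@gy)
for d in (181.2,1.2): 
    for z in (145,230): print(d,z,ctrl.solve_ik(g2w(-125,79,z),rot(d)))
for d in range(-180,180,20):
    q=ctrl.solve_ik(np.r_[AX,161],rot(d)); print(d,None if q is None else np.round(q,2))
E
```

```text
[[-0.98  0.22 -0.  ]
 [ 0.22  0.98 -0.  ]
 [ 0.   -0.   -1.  ]] [ 1.19952850e+00  2.07380912e-01  1.54283400e+00 -1.19530279e-06
  1.39352383e+00 -1.50489653e-01]
G [548.13106663 243.11872912   0.        ] tab y [447.97727572 321.03835544   0.        ] -94.48733818988104 79.47749511630771
181.2 145 [ 4.84866693e-01  2.30669524e-01  1.76015042e+00 -4.44089210e-16
  1.15077271e+00 -1.10687358e+00]
181.2 230 [ 4.84866693e-01  1.32441525e-01  1.68388370e+00 -4.44089210e-16
  1.32526743e+00 -1.10687358e+00]
1.2 145 [ 4.84866693e-01  2.30669524e-01  1.76015042e+00 -4.44089210e-16
  1.15077271e+00  2.03471907e+00]
1.2 230 [ 4.84866693e-01  1.32441525e-01  1.68388370e+00 -4.44089210e-16
  1.32526743e+00  2.03471907e+00]
-180 [ 0.17  0.24  1.71 -0.    1.19 -1.4 ]
-160 [ 0.17  0.24  1.71 -0.    1.19 -1.75]
-140 [ 0.17  0.24  1.71 -0.    1.19 -2.1 ]
-120 [ 0.17  0.24  1.71 -0.    1.19 -2.45]
-100 [ 0.17  0.24  1.71 -0.    1.19 -2.79]
-80 None
-60 [ 0.17  0.24  1.71 -0.    1.19  2.79]
-40 [ 0.17  0.24  1.71 -0.    1.19  2.44]
-20 [ 0.17  0.24  1.71 -0.    1.19  2.09]
0 [ 0.17  0.24  1.71 -0.    1.19  1.74]
20 [ 0.17  0.24  1.71 -0.    1.19  1.39]
40 [ 0.17  0.24  1.71 -0.    1.19  1.05]
60 [ 0.17  0.24  1.71 -0.    1.19  0.7 ]
80 [ 0.17  0.24  1.71 -0.    1.19  0.35]
100 [ 0.17  0.24  1.71 -0.    1.19 -0.  ]
120 [ 0.17  0.24  1.71 -0.    1.19 -0.35]
140 [ 0.17  0.24  1.71 -0.    1.19 -0.7 ]
160 [ 0.17  0.24  1.71 -0.    1.19 -1.05]
```

```bash
python3 - <<'E'
from h import *
R=rot(181.2)
ctrl.gripper_to(0,force=40)
ctrl.move_ptp(g2w(-135,79,220),R)
ctrl.move_l(g2w(-135,79,148),vel=150)
hit=ctrl.move_l(g2w(-90,79,148),vel=40,threshold=20)
print(hit,(st()["eef_pos"]-G)@gx,st()["force"])
hit=ctrl.move_l(g2w(-70,79,148),vel=20,threshold=9)
s=st();print(hit,(s["eef_pos"]-G)@gx,s["force"],s["t"])
ctrl.hold(0.2); print(st()["force"],(st()["eef_pos"]-G)@gx)
E
```

```text
False -89.90701636042816 [-1.48164503 -0.29914741 -0.43652512]
True -79.84107380863053 [ 0.7495221   0.75354066 -0.13755092] 4.8167
[-0.00403413  0.27740113  0.52020976] -81.36935804138598
```

```bash
python3 - <<'E'
from h import *
hit=ctrl.move_l(g2w(-68,79,148),vel=12,threshold=15)
s=st();print(hit,(s["eef_pos"]-G)@gx,s["force"],s["t"])
ctrl.move_l(g2w(-110,79,148),vel=120)
ctrl.move_l(g2w(-110,79,240),vel=200)
ctrl.gripper_to(62)
R=rot(175)
ims=[]
for i,(dx,dy) in enumerate([(-20,25),(-20,-25)]):
    ctrl.move_ptp(np.r_[AX,285]+[dx,dy,0],R); ctrl.hold(.15)
    im,d,p=wcam(); np.savez(f"w{i}.npz",im=im,d=d,**p); ims.append(im)
im,d=optics.grab_frame("top"); cv2.imwrite("pics/top1.png",im[:,:,::-1]); 
o=np.hstack([cv2.resize(x,(400,300)) for x in ims]); 
o=np.vstack([o,np.zeros((300,800,3),np.uint8)]); o[300:,:371]=cv2.resize(im[130:235,185:315],(371,300),interpolation=cv2.INTER_CUBIC)
cv2.imwrite("pics/w01.png",o[:,:,::-1]); print(st()["t"],st()["force"])
E
```

```text
True -79.76439106079353 [-0.74086706  0.25792065  0.00615961] 5.6917
8.6833 [ 1.02420298 -0.05401145  0.04811397]
```

View pics/w01.png

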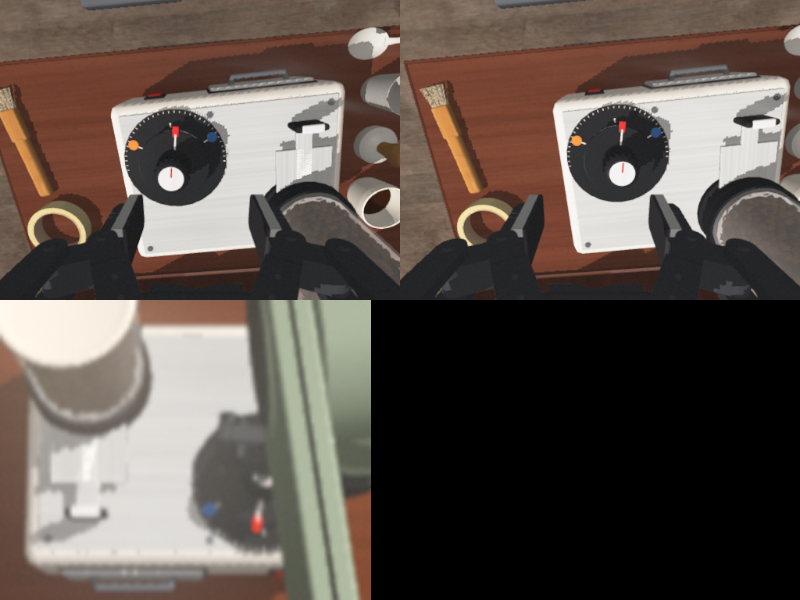

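The gate tab is now about 30 mm farther back, against its stop. The two wrist views show the knob cap at (171,178) and (222-223,174) in the half-scale tiles. I'll zoom in for the axis and the pointer.

```bash
python3 - <<'E'
import numpy as np,cv2
o=[]
for i,x0 in ((0,150),(1,205)):
    im=np.load(f"w{i}.npz")["im"]; o.append(cv2.resize(im[130:270,x0:x0+150],(600,560),interpolation=cv2.INTER_CUBIC)[:, :400] if 0 else cv2.resize(im[130:270,x0:x0+150],(400,373),interpolation=cv2.INTER_CUBIC))
cv2.imwrite("pics/w01z.png",np.hstack(o)[:,:,::-1])
E
```

```text
(no output)
```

View pics/w01z.png

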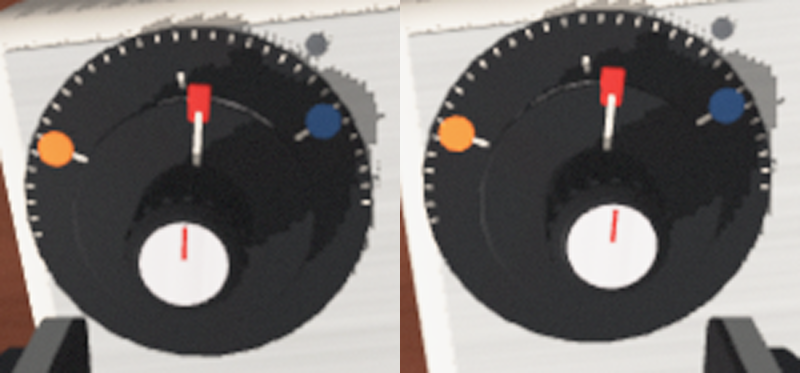

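```bash
python3 - <<'E'
from h import *
P=[np.load(f"w{i}.npz") for i in(0,1)]
k=400/150
f=lambda i,u,v:ray(P[i],((150,205)[i]+(u-400*i+.5)/k-.5,130+(v+.5)/k-.5))
r={}
for n,a,b in [("cap",(184,264),(612,246)),("orange",(55,149),(456,133)),("blue",(323,121),(726,105)),("redtip",(200,86),(613,68)),("redin",(198,121),(609,104)),("dash0",(184,228),(615,211)),("dash1",(184,259),(613,241))]:
    X,e=tri([f(0,*a),f(1,*b)]); r[n]=X; print(n,X.round(1),e)
o,b=r["orange"],r["blue"]; yv=(b-o)/np.linalg.norm((b-o)[:2]); print("yaw",np.degrees(np.arctan2(-yv[0],yv[1])), "dist",np.linalg.norm(b-o))
m=(o+b)/2; print("axis",m+23.94*np.array([yv[1],-yv[0],0]))
for q in("redtip","orange","blue"):
    d=r[q]-r["cap"]; print(q,np.degrees(np.arctan2(d[1],-d[0])),np.hypot(*d[:2]))
E
```

```text
cap [515.1 176.2 167.7] [0.03, 0.03]
orange [492.2 130.5 114.2] [0.07, 0.07]
blue [490.6 220.6 113.6] [0.02, 0.02]
redtip [472.  182.7 129.1] [0.16, 0.16]
redin [483.2 180.8 128.9] [0.05, 0.05]
dash0 [504.1 177.6 168.5] [0.17, 0.17]
dash1 [513.2 176.5 168.6] [0.01, 0.01]
yaw 1.0385096119917432 dist 90.15590868722008
axis [515.33061694 175.96415412 113.93242281]
redtip 8.535960882901072 43.59196152711853
orange -63.40375283293273 51.1496632038607
blue 61.077826686977566 50.729216959530355
```

```bash
sed -i 's/AX=np.array(\[514.5,177.4\])/AX=np.array([515.0,176.5])/' h.py
cat >> h.py <<'E'
ZG=162.; Y0=125.
def kpose(p,lift): return np.r_[AX,ZG+lift], rot(Y0-(p-8.5))   # p: pointer world angle toward blue
E
python3 - <<'E'
from h import *
p0,R=kpose(8.5,0)
ctrl.move_ptp(p0+[0,0,60],R)
ctrl.move_l(p0,vel=120,threshold=10); ctrl.hold(.1)
s=st();print(s["eef_pos"],s["force"])
ctrl.gripper_to(30,force=45); ctrl.hold(.2)
s=st();print(s["eef_pos"],s["force"],s["wrist_torque"],s["grip_width"],s["grasp_force"])
h=ctrl.move_l(p0+[0,0,8.5],vel=15,threshold=22); ctrl.hold(.1)
s=st();print(h,s["eef_pos"],s["force"],s["wrist_torque"],s["grip_width"],s["t"])
E
```

```text
[516.02759837 176.65295776 163.34347795] [-0.38582713  0.21919102 -0.08162223]
[515.15183447 176.27016031 163.18006199] [-3.25271503 -1.5277387   6.23829404] [-0.20812813  0.45298149  0.01086718] 34.67966881215115 44.7122722864151
False [514.93529012 176.38339355 170.15944586] [  3.86265083  -1.00980162 -10.5292455 ] [-0.09253637 -0.90442376 -0.02363385] 34.613159704514764 11.6833
```

```bash
python3 - <<'E'
from h import *
p0,R=kpose(8.5,10); ctrl.move_l(p0,vel=15)
def rep(m):
    s=st(); a=np.degrees(np.arctan2(s["eef_rot"][1,0],s["eef_rot"][0,0])); print(m,s["eef_pos"].round(2),"p",round((Y0-a+180)%360-180+8.5,2),s["force"].round(1),s["wrist_torque"].round(2),s["grip_width"].round(2),round(s["t"],2))
rep("up")
for p in (0,-20,-45):
    x,R=kpose(p,10); h=ctrl.move_l(x,R,threshold=12); rep((p,h))
    if h: break
E
```

```text
Traceback (most recent call last):
AttributeError: 'float' object has no attribute 'round'
```

```bash
cat >> h.py <<'E'
def ang():
    s=st(); a=np.degrees(np.arctan2(s["eef_rot"][1,0],s["eef_rot"][0,0])); return (Y0-a+180)%360-180+8.5
def rep(m):
    s=st(); print(m,np.round(s["eef_pos"],2),"p",round(ang(),2),np.round(s["force"],1),np.round(s["wrist_torque"],2),round(float(s["grip_width"]),2),round(s["t"],2))
E
python3 - <<'E'
from h import *
rep("up")
for p in (0,-20,-45):
    x,R=kpose(p,10); h=ctrl.move_l(x,R,threshold=12); ctrl.hold(.05);rep((p,h))
    if h: break
E
```

```text
up [514.93 176.37 171.89] p 8.5 [  3.9  -1.  -11.6] [-0.1  -0.92 -0.04] 34.74 11.93
(0, False) [514.96 176.49 171.92] p 0.14 [  3.1  -1.6 -11.8] [-0.11 -0.93 -0.01] 34.87 12.28
(-20, False) [515.05 176.69 172.03] p -19.87 [  4.6  -0.9 -11.6] [ 0.17 -0.87 -0.01] 34.78 12.83
(-45, False) [515.01 176.99 172.08] p -44.88 [  4.9   2.1 -10.9] [ 0.51 -0.83 -0.01] 34.39 13.47
```

```bash
python3 - <<'E'
from h import *
for p in np.arange(-45.5,-73,-2.0):
    x,R=kpose(p,10); h=ctrl.move_l(x,R,threshold=12)
    if h: rep(("rot hit",p)); break
    h=ctrl.move_l(x-[0,0,6.5],R,vel=22,threshold=7)
    rep((p,h))
    if not h: print("NOTCH"); break
    ctrl.move_l(x,R,vel=40)
E
```

```text
(np.float64(-45.5), True) [515.49 177.08 169.23] p -45.43 [ 0.2 -0.4  5.6] [-0.09  0.07 -0.01] 34.45 13.97
(np.float64(-47.5), True) [515.44 177.12 169.3 ] p -47.48 [-0.2  0.2  2.9] [-0.06  0.05  0.  ] 34.74 14.73
(np.float64(-49.5), True) [515.4  177.15 169.34] p -49.49 [0.3 0.7 3.1] [ 0.01 -0.01  0.04] 34.39 15.44
(np.float64(-51.5), True) [515.4  177.17 169.33] p -51.49 [0.7 0.1 2.7] [-0.1   0.   -0.04] 34.6 16.15
(np.float64(-53.5), True) [515.39 177.2  169.3 ] p -53.49 [1.2 0.8 1.7] [-0.06  0.07  0.03] 34.7 16.86
(np.float64(-55.5), True) [515.37 177.24 169.23] p -55.48 [1.  0.8 2.8] [-0.05  0.    0.02] 34.75 17.57
(np.float64(-57.5), True) [515.35 177.27 169.15] p -57.48 [-0.3  0.9  3. ] [ 0.02 -0.06 -0.03] 34.59 18.27
(np.float64(-59.5), True) [515.3  177.31 169.  ] p -59.49 [ 0.9 -0.   1.4] [ 0.02 -0.13 -0.02] 34.44 18.98
(np.float64(-61.5), True) [515.1  177.23 167.74] p -61.51 [ 4.3  0.2 -6.2] [ 0.17 -0.67  0.18] 34.87 19.7
(np.float64(-63.5), False) [514.9  177.13 163.99] p -63.48 [ 4.7  3.4 -7.4] [ 0.68 -0.91  0.04] 34.63 20.64
NOTCH
```

```bash
python3 - <<'E'
from h import *
x,R=kpose(-63.5,2); print(ctrl.move_l(x,R,vel=15,threshold=7)); ctrl.hold(.1); rep("down")
ctrl.gripper_to(62); ctrl.hold(.2); rep("open")
ctrl.move_l(x+[0,0,70],R,vel=120)
R=rot(175)
o=[]
for i,(dx,dy) in enumerate([(-20,25),(-20,-25)]):
    ctrl.move_ptp(np.r_[AX,285]+[dx,dy,0],R); ctrl.hold(.15)
    im,d,p=wcam(); np.savez(f"v{i}.npz",im=im,d=d,**p); x0=(150,205)[i]
    o.append(cv2.resize(im[130:270,x0:x0+150],(400,373),interpolation=cv2.INTER_CUBIC))
cv2.imwrite("pics/v01z.png",np.hstack(o)[:,:,::-1]); rep("view")
E
```

```text
False
down [514.95 177.14 163.38] p -63.49 [ 5.   3.9 -6.3] [ 0.78 -0.72  0.01] 34.6 20.99
open [514.97 176.4  164.11] p -63.5 [-0.1 -0.1  0. ] [ 0.04  0.03 -0.  ] 61.99 21.57
view [494.93 152.06 284.73] p -41.55 [ 0.3 -0.6  1.2] [-0.01  0.02 -0.  ] 62.13 23.52
```

View pics/v01z.png

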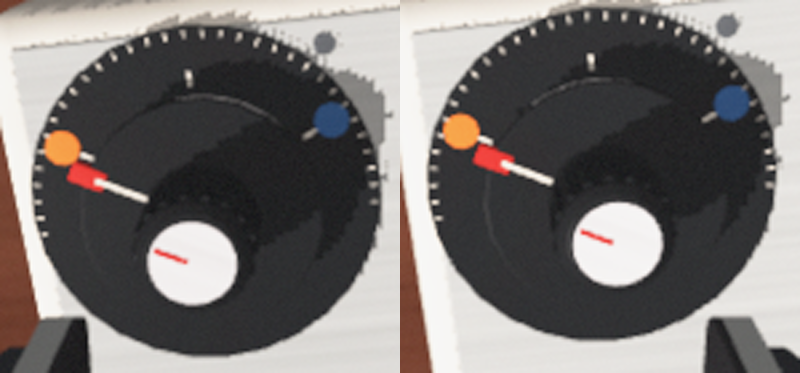

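The pointer now stands beside the orange dot, with its tip at about (69,174) and (475,157). I'll check its height and the gate.

```bash
python3 - <<'E'
from h import *
P=[np.load(f"v{i}.npz") for i in(0,1)];W=[np.load(f"w{i}.npz") for i in(0,1)]
k=400/150
f=lambda i,u,v:ray(P[i],((150,205)[i]+(u-400*i+.5)/k-.5,130+(v+.5)/k-.5))
for n,a,b in [("cap",(193,263),(617.5,243.5)),("orange",(62,148),(461,132)),("tip",(69,174),(475,157)),("redc",(87,178),(493,161))]: print(n,*tri([f(0,*a),f(1,*b)]))
# depth of cap, mapped to world, before and after
for n,Q,c in (("before",W,((184,264),(612,246))),("after",P,((193,263),(617.5,243.5)))):
    for i in (0,1):
        u=(150,205)[i]+(c[i][0]-400*i+.5)/k-.5; v=130+(c[i][1]+.5)/k-.5
        z=np.median(Q[i]["d"][int(v)-4:int(v)+5,int(u)-4:int(u)+5]); X=Q[i]["R"].T@(np.linalg.inv(Q[i]["mtx"])@[u,v,1]*z-Q[i]["t"]); print(n,X.round(1))
E
```

```text
cap [515.39908251 176.20493938 166.84007649] [0.03, 0.03]
orange [492.24178066 130.60219674 114.65230183] [0.17, 0.17]
tip [496.86260397 135.59924464 130.16517511] [0.12, 0.12]
redc [498.57861327 141.19179906 130.53497446] [0.12, 0.12]
before [515.  176.3 168.1]
before [514.8 176.1 168.3]
after [514.9 176.3 167.9]
after [515.  176.1 167.8]
```

```bash
python3 -c "
from h import *
print(ctrl.finish_job(), st()['t'])"
```

```text
the job is handed in; nothing more can be done
the job is handed in; nothing more can be done
```

I handed the job in at about 24 s: the gate is pushed fully shut against its stop, and the selector knob then went into the notch by the orange dot, its cap back at the height it had before I lifted it.

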